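Angle the rail past the post into its bay

ROBOT

A 6-joint arm with a two-finger parallel gripper is mounted at the origin on the work surface. World frame = base frame: x ahead of the robot, y to its left, z up, the work surface at z = 0. Lengths are in mm, angles in rad, forces in N, time in s.
With the tool pointing down it reaches from about 225 to 875 mm from the base axis. Payload 3.4 kg.
Tool frame: the origin (TCP) lies at the very end of the fingers, on their centre line; the grasp point (between the pads) lies 19 mm behind it (manip.grip_depth is the distance from the TCP to the grasp point, in mm); z points along the fingers, y is the direction in which the jaws open and shut (so a half turn about z gives the same grasp; the last joint's range is limited). The gripper opens to 85 mm and grips with 20 to 120 N. Pads are 22 mm wide; open, the fingers measure 114 mm over their backs; the gripper's body (76 mm by 85 mm) begins 54 mm behind the grasp point. The pads swing forward as they close: fully open they stand 13 mm farther back than shut.
Start: joints at [-0.121, 0.276, 1.505, -0, 1.361, -0.121], TCP at [575.033, -0.009, 231.328] pointing down, gripper open.
Joint ranges: [-2.89, 2.89], [-0.75, 2.08], [0.22, 2.7], [-1.18, 4.32], [0.11, 2.71], [-2.7, 2.7]. Speed limits (rad/s): [2.57, 2.57, 3.14, 3.14, 3.14, 3.14].

INTERFACE

Orientations are given as a rotation vector (axis times angle).
In Python, from plant import manip, effector, ik, viewer gives the robot as it stands. Calls block until the motion is done:
- manip.move_ptp(position, orientation): joint-space move of the TCP to a pose.
- manip.movel(position, frame=None, rate=150, guard=None): straight line of the TCP; frame=None keeps the orientation; rate is the mean speed in mm/s. With guard (N) it stops when the force on the tool has changed by that much, and returns True; else False.
- manip.set_joints(angles): joint-space move.
- effector.gripper_open() and effector.gripper_close(): open the fingers fully, or close them until they stop; the grip force is fixed at half the most.
- manip.hold(seconds).
- ik(position, orientation): joint angles nearest the present ones, or None.
- viewer.get_image(name): name is "scene" or "side" or "wrist"; returns a dict with "img" (400x640x3 uint8, blue, green, red), "depth" (400x640 float32, mm along the optical axis (not along the pixel's ray), 0 where there is no reading), "intrinsics" (3x3 intrinsics, pixels), "k1" (the pictures are not rectified: a ray, as slopes to the right and down, at radius r is drawn at 1 + k1 r^2 times it, then the intrinsics apply), "world_from_camera" (4x4, takes a point from camera to world coordinates). Camera axes: x right, y up, looking along -z (the intrinsics and any distortion apply to the point x, -y, -z); pixel columns grow to the right and rows downward; lengths in mm; the calibration is good to about 2 mm. A picture is of the moment at which its call begins.
A pose or a line that the arm cannot do raises manip.Unreachable and nothing moves.
- manip.job_done(): hands the job in, once; it reports no verdict.
Trained networks look in the newest picture that a camera, given by its name, has taken for a name from the list of things; names that differ only in an ending like _2 or _b are one class to them, and where a whole thing is asked for, a point or a joint stands for the part that bears it (a point fixed in the world has none). Each returns a list of dicts, best first, with "confidence" (0 to 1); they miss things now and then, are a little off and sometimes report something else, mostly with a low value. They report only what shows in the picture. A call takes as long as a camera call. They do not tell look-alikes from the thing itself.
- viewer.silhouettes(target, camera): "region" (400x640 bool, what is visible of it) and "bbox" ([left, top, right, bottom] in pixels, round what is visible of it).
Readings, each from a call of its own:
- manip.read_t(): time.
- manip.read_qpos(): joint angles.
- manip.read_dq(): joint speeds.
- manip.read_joint_torque(): joint torques, N m.
- manip.read_tool_pos(): TCP position.
- manip.read_eef_rot(): TCP orientation.
- manip.read_ft_force(): force on the tool from outside, world axes, zero at the start.
- manip.read_ft_torque(): the same for the moment, N m.
- manip.read_finger_gap(): finger opening in mm.
Only numpy, scipy, OpenCV 4.12 (cv2) and the standard library are available. Lean on these libraries where they do the work, as an engineer would, in place of code of your own. Each camera call takes 0.05 s, during which the arm holds its last target.

TASK

Put the loose aluminium rail away: push it along the bench, one end and then the other, so that it angles past the steel post and slides lengthwise into the teal bay, until its whole length lies inside and nothing sticks out of the mouth. Push only with the fingers against its sides and ends: do not pinch it, press on its top or lift it. Leave the bottle, the steel bucket and the screwdriver where they stand, and finish clear of everything.

Things in the scene. Friction and masses are not known exactly. Their poses are not given: they have to be found in the camera images.
- rail: Loose aluminium rail, 200 mm long, 30 mm wide, 30 mm high, with a flat black plastic cap 14 mm long at each end. About 0.4 kg, evenly spread; slides on the bench with friction about 0.6. Origin: centre of its underside; x runs along its length, z up. Both ends are alike and either may go in first.
- bay: Fixed teal open-topped channel: two walls 214 mm long, 10 mm thick, 30 mm high, 66 mm apart inside, rounded at the mouth (radius 5 mm); a 12 mm stop, 30 mm high, closes the far end. Pale floor level with the bench. Origin: middle of the mouth at bench height; x runs into the bay (inner face of the stop at x = 214 mm), y across, z up. The mouth faces the robot's right.
- post: Fixed upright steel post with an orange band, 30 mm in diameter, 55 mm high, bolted to the bench 125 to 140 mm in front of the bay's mouth and within 5 mm of the bay's centre line, so that the rail cannot be slid straight in along that line. Origin: centre of its foot.
- bottle: White plastic bottle with a blue cap, 60 mm in diameter, 130 mm high, standing loose on the bench. Origin: centre of its underside. Leave it alone.
- bucket: Steel rotor bucket (an open cup), 60 mm in diameter, 75 mm high, standing loose on the bench. Origin: centre of its underside. Leave it alone.
- driver: Screwdriver with a red handle, 200 mm long and 26 mm high, lying loose on the bench. Origin: middle of its length at bench height; x runs from the handle to the tip. Leave it alone.
Things that resemble listed ones, but are neither listed nor needed, are in the scene too. What is shaped like the rail but blue is not meant. What is shaped like the post but purple is not meant.

How it is judged (in metres and radians):
At the end, for the whole second after the job is handed in: The rail lies flat on the bay's floor (underside within 4 mm of the bench, tilt under 0.05 rad) between the walls, at rest, its centre at least 97 mm inside the mouth, so that neither end sticks out by more than about 3 mm (x of rail in the frame of bay between 0.097 and 0.12 m and y of rail in the frame of bay between -0.025 and 0.025 m and angle between the x axis of rail and the x axis of bay, either way round below 0.22 rad and z of rail in the frame of bay between -0.004 and 0.004 m and angle between rail's own z axis and vertical below 0.05 rad and linear speed of rail below 0.01 m/s); the robot touches nothing.
It fails at once if the rail is lifted or tipped off the bench (height (world z) of rail above 0.012 m or angle between rail's own z axis and vertical above 0.15 rad).
It fails at once if the rail is pinched across its sides or pressed on its top (contact force between the fingers and rail_c0 above 3 N and contact force between the fingers and rail_c2 above 3 N).
It fails at once if the bottle is disturbed (distance of bottle from where it was at the start of the episode above 0.02 m or angle between bottle's own z axis and vertical above 0.3 rad).
It fails at once if the bucket is disturbed (distance of bucket from where it was at the start of the episode above 0.02 m or angle between bucket's own z axis and vertical above 0.3 rad).
It fails at once if the screwdriver is disturbed (distance of driver from where it was at the start of the episode above 0.02 m).
It also fails if it takes over 72 s, if anything falls off the work surface, if the arm or the gripper's body presses on something with over 40 N, if the wrist force passes 120 N, or if a joint passes its speed limit or range.

## Working session

There is one attempt and no reset: what is moved stays moved. The work goes in short steps, each a Python script; the robot and the scene stay as the last script left them, time stands still between calls to the robot, and variables do not carry over. Pictures are saved under pics/ and viewed, and the job is handed in when it is done.

```bash
ls; mkdir -p pics; python3 - <<'E'
from plant import manip, effector, ik, viewer
import cv2
for n in ["scene","side","wrist"]:
    d=viewer.get_image(n); cv2.imwrite(f"pics/a_{n}.png",d["img"]); print(n,d["intrinsics"].tolist(),d["k1"],d["world_from_camera"].round(3).tolist())
print(manip.read_t(),manip.read_eef_rot())
E
```

```text
pics
scene [[364.3620759551876, 0.0, 319.3249046976996], [0.0, 364.3620759551876, 204.7160458036609], [0.0, 0.0, 1.0]] -0.001384581906223828 [[-0.784, -0.529, 0.325, 827.418], [0.621, -0.668, 0.41, 364.262], [0.0, 0.523, 0.852, 772.745], [0.0, 0.0, 0.0, 1.0]]
side [[361.23096662875014, 0.0, 318.2130114362823], [0.0, 361.23096662875014, 197.11122774445826], [0.0, 0.0, 1.0]] -0.023025671937715864 [[0.895, 0.213, -0.391, 254.605], [-0.445, 0.472, -0.761, -566.786], [0.023, 0.855, 0.518, 458.485], [0.0, 0.0, 0.0, 1.0]]
wrist [[335.6337480922802, 0.0, 318.4904568590591], [0.0, 335.6337480922802, 197.94602128202814], [0.0, 0.0, 1.0]] -0.06075920973331506 [[1.0, -0.0, 0.002, 573.944], [-0.001, 0.955, 0.296, 75.42], [-0.002, -0.296, 0.955, 373.555], [0.0, 0.0, 0.0, 1.0]]
0.15 [-2.22072374e+00 -2.22063151e+00  1.29322060e-03]
```

View pics/a_scene.png

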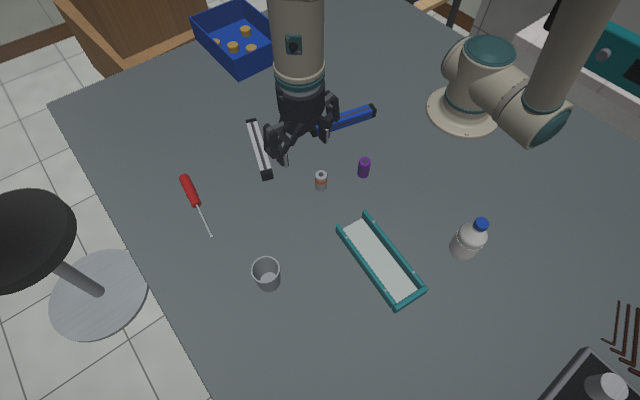

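View pics/a_side.png

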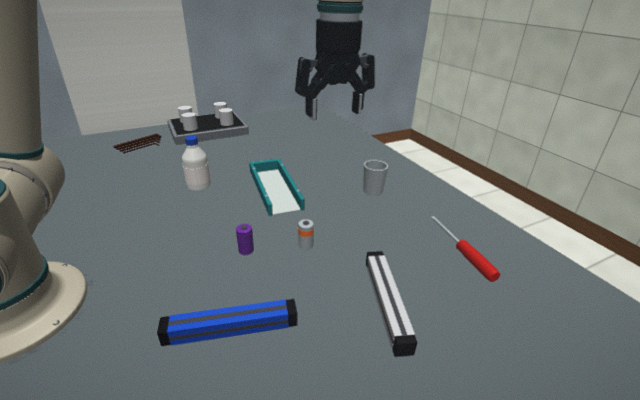

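View pics/a_wrist.png

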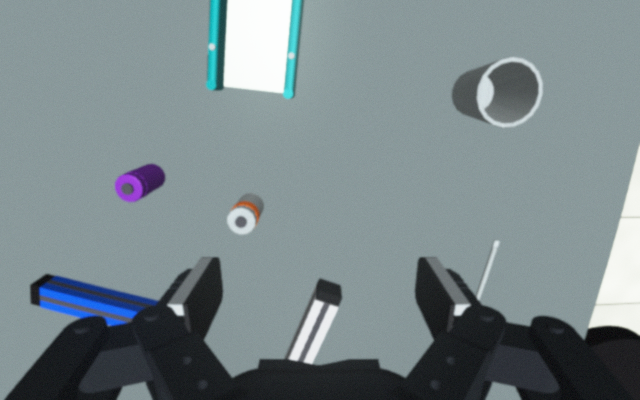

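Candidates in side view: the silver rail at (390,302) is meant, not the blue one at (228,320). The steel post with an orange band at (306,234) is meant, not the purple one at (245,240). Next I'll confirm with a crop and measure.

```bash
cat > h.py <<'E'
from plant import manip, effector, ik, viewer
import cv2, numpy as np
def unproj(d,uv,z=None,depth=None):
    uv=np.asarray(uv,float).reshape(-1,2)
    K=d["intrinsics"]; k=d["k1"]
    s=cv2.undistortPoints(uv.reshape(-1,1,2),K,np.array([k,0,0,0,0.])).reshape(-1,2)
    r=np.c_[s[:,0],-s[:,1],-np.ones(len(s))]
    T=d["world_from_camera"]; R=T[:3,:3]; o=T[:3,3]
    if depth is not None: return (r*np.asarray(depth)[:,None])@R.T+o
    w=r@R.T; t=(z-o[2])/w[:,2]; return o+w*t[:,None]
def proj(d,P):
    P=np.asarray(P,float).reshape(-1,3); T=d["world_from_camera"]
    c=(P-T[:3,3])@T[:3,:3]; s=np.c_[c[:,0],-c[:,1]]/-c[:,2:]
    s=s*(1+d["k1"]*(s**2).sum(1,keepdims=True)); K=d["intrinsics"]
    return np.c_[s[:,0]*K[0,0]+K[0,2],s[:,1]*K[1,1]+K[1,2]]
def cloud(d,mask):
    v,u=np.nonzero(mask&(d["depth"]>0)); return unproj(d,np.c_[u,v],depth=d["depth"][v,u])
E
python3 - <<'E'
from h import *
for cam in ["side","scene"]:
    d=viewer.get_image(cam)
    for n in ["rail","bay","post","bottle","bucket","driver"]:
        for s in viewer.silhouettes(n,cam):
            P=cloud(d,s["region"])
            if len(P)<20: print(cam,n,"few");continue
            top=P[P[:,2]>np.percentile(P[:,2],97)-5]
            r=cv2.minAreaRect(P[:,:2].astype(np.float32)); 
            rt=cv2.minAreaRect(top[:,:2].astype(np.float32)); 
            print(cam,n,round(s["confidence"],2),[int(x) for x in s["bbox"]],"z",P[:,2].min().round(),P[:,2].max().round(),"all",np.round(r[0]),np.round(r[1]),round(r[2],1),"top",np.round(rt[0]),np.round(rt[1]),round(rt[2],1))
    if cam=="side":
        c=d["img"][190:360,140:440]; cv2.imwrite("pics/crop1.png",cv2.resize(c,None,fx=2.6,fy=2.6))
E
```

```text
side rail 0.7 [157, 301, 296, 343] z -0.0 33.0 all [ 313. -171.] [ 62. 204.] 75.7 top [ 308. -184.] [ 33. 200.] 75.7
side rail 0.61 [368, 249, 419, 358] z -3.0 33.0 all [ 566. -231.] [238.  48.] 68.0 top [ 552. -246.] [199.  32.] 68.6
side bay 0.65 [249, 158, 303, 216] z -2.0 32.0 all [518. 186.] [229.  86.] 83.3 top [518. 186.] [229.  86.] 83.3
side post 0.89 [236, 223, 251, 253] z -2.0 58.0 all [375.  -7.] [29. 53.] 29.4 top [382. -17.] [26. 27.] 53.6
side post 0.72 [295, 220, 314, 250] z -1.0 58.0 all [496. -53.] [29. 34.] 73.5 top [494. -52.] [26. 28.] 60.4
side bucket 0.72 [364, 161, 388, 196] z -2.0 75.0 all [783. 143.] [221.  56.] 57.2 top [739.  76.] [59. 56.] 55.3
side driver 0.82 [429, 218, 501, 283] z -2.0 28.0 all [ 780. -190.] [205.  43.] 77.2 top [ 762. -238.] [100.  21.] 83.0
scene rail 0.96 [245, 118, 274, 183] z -2.0 307.0 all [ 576. -187.] [386.  34.] 68.7 top [ 582. -171.] [353.  30.] 69.2
scene rail 0.67 [309, 105, 376, 134] z -2.0 34.0 all [ 309. -195.] [ 62. 199.] 75.5 top [ 312. -181.] [ 35. 199.] 77.3
scene bay 0.91 [337, 209, 429, 313] z -3.0 34.0 all [515. 194.] [228. 101.] 83.1 top [522. 194.] [226.  87.] 83.6
scene post 0.81 [354, 157, 374, 178] z -3.0 59.0 all [368. -27.] [77. 34.] 38.6 top [385. -13.] [27. 29.] 67.7
scene post 0.72 [313, 169, 326, 195] z 2.0 60.0 all [499. -47.] [29. 27.] 69.4 top [498. -48.] [27. 27.] 52.4
scene bottle 0.94 [446, 217, 486, 261] z -1.0 132.0 all [325. 285.] [116.  65.] 5.3 top [352. 291.] [26. 26.] 60.9
scene bucket 0.62 [249, 257, 280, 291] z 1.0 79.0 all [743.  80.] [57. 57.] 55.3 top [743.  80.] [57. 57.] 55.3
scene driver 0.86 [177, 175, 211, 235] z -1.0 30.0 all [ 772. -192.] [203.  28.] 82.9 top [ 766. -235.] [99. 20.] 81.6
scene driver 0.7 [336, 212, 429, 312] z -3.0 34.0 all [515. 193.] [230. 100.] 83.3 top [522. 193.] [227.  86.] 83.2
```

View pics/crop1.png

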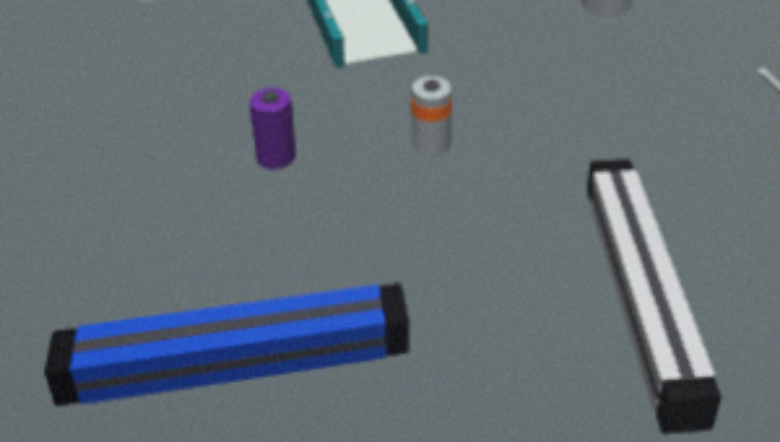

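The crop confirms both: the silver rail with black caps (crop 650,290) and the steel post with an orange band (crop 430,115). Next I'll refine the fit in each camera and close the fingers with the arm raised out of the way.

```bash
cat >> h.py <<'E'
def rect(P,zlo,zhi):
    t=P[(P[:,2]>zlo)&(P[:,2]<zhi)]
    r=cv2.minAreaRect(t[:,:2].astype(np.float32)); c=np.array(r[0]); (w,h),a=r[1],np.radians(r[2])
    if w<h: w,h=h,w; a+=np.pi/2
    if np.sin(a)<0: a+=np.pi
    return c,w,h,np.degrees(a)%360
def find(cam,near=None):
    d=viewer.get_image(cam); out={}
    for n in ["rail","bay","post"]:
        for s in viewer.silhouettes(n,cam):
            P=cloud(d,s["region"])
            if len(P)<30: continue
            b=s["bbox"]
            px=d["img"][s["region"]].astype(float).mean(0)
            if n in("rail","post") and px[0]>px[1]+25: continue   # blue / purple
            if n=="post":
                t=P[(P[:,2]>48)&(P[:,2]<65)]
                if len(t): out["post"]=cv2.minEnclosingCircle(t[:,:2].astype(np.float32)); print(cam,"post",np.round(out["post"][0],1),round(out["post"][1],1),px.round())
            else:
                r=rect(P,24,38); out[n]=r; print(cam,n,round(s["confidence"],2),np.round(r[0],1),np.round(r[1:],1),px.round())
    return d,out
E
python3 - <<'E'
from h import *
find("wrist")
effector.gripper_close()
print(manip.read_finger_gap())
for c in("scene","side"):
    d,_=find(c); cv2.imwrite(f"pics/b_{c}.png",d["img"])
d=viewer.get_image("wrist");cv2.imwrite(f"pics/b_wrist.png",d["img"])
print(manip.read_t())
E
```

```text
wrist rail 0.86 [ 567.6 -201.2] [112.8  30.9  69. ] [157. 154. 151.]
wrist rail 0.6 [737.2  79.8] [49.9 49.2 25.2] [123. 122. 115.]
wrist bay 0.71 [509.4 121.1] [90.2 86.4 83.5] [223. 223. 190.]
wrist bay 0.16 [737.2  79.8] [49.9 49.2 25.2] [123. 122. 115.]
wrist post [494.  -47.2] 15.1 [155. 158. 162.]
0.4632364122819299
scene rail 0.57 [ 555.6 -241.3] [200.6  29.9  69.3] [120. 117. 115.]
scene post [497.5 -46.7] 14.7 [102. 104. 109.]
side rail 0.7 [ 551.5 -246.6] [198.1  30.9  68.7] [129. 127. 126.]
side bay 0.94 [518.2 187.7] [232.1  85.9  83.5] [155. 156. 124.]
side post [494.5 -50.7] 15.3 [106. 111. 121.]
2.2667
```

```bash
python3 - <<'E'
import cv2,numpy as np
a=cv2.imread("pics/b_side.png")[0:160,240:440]; b=cv2.imread("pics/b_scene.png")[40:200,200:400]
cv2.imwrite("pics/b_grip.png",cv2.resize(np.hstack([a,b]),None,fx=2,fy=2,interpolation=cv2.INTER_CUBIC))
E
```

```text
(no output)
```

View pics/b_grip.png

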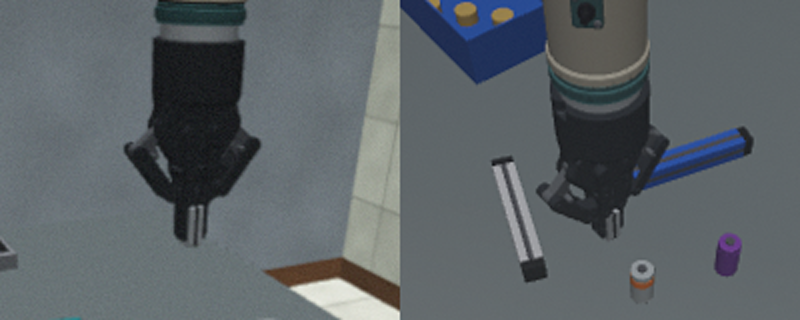

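View pics/b_wrist.png

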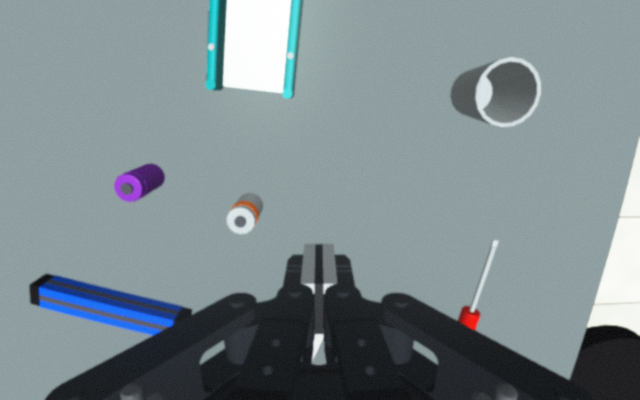

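```bash
cat >> h.py <<'E'
from scipy.spatial.transform import Rotation as Rn
def ori(deg):
    f=np.radians(deg); y=np.array([np.cos(f),np.sin(f),0]); z=np.array([0,0,-1.]); x=np.cross(y,z)
    return Rn.from_matrix(np.c_[x,y,z]).as_rotvec()
M=np.array([507,77.5]); H=83.5
bx=np.array([np.cos(np.radians(H)),np.sin(np.radians(H))]); by=np.array([-bx[1],bx[0]])
def tob(p): q=np.asarray(p)[:2]-M; return np.array([q@bx,q@by])
def tow(x,y): return M+x*bx+y*by
def ax(deg): f=np.radians(deg); e=np.array([np.cos(f),np.sin(f)]); return e,np.array([-e[1],e[0]])
def go(p,z,yaw): manip.move_ptp([p[0],p[1],z],ori(yaw))
def L(p,z,rate=150,guard=None): return manip.movel([p[0],p[1],z],rate=rate,guard=guard)
E
python3 - <<'E'
from h import *
c=np.array([553.5,-244]); e,n=ax(69)
p0=c+85*e-n*(26+18); 
_,n2=ax(76)
p1=p0+n2*(18+30)
print(p0,p1,ik([*p0,5],ori(76)))
go(p0,120,76); print(L(p0,6,guard=15)); print(manip.read_tool_pos())
print(L(p1,6,rate=60,guard=40),manip.read_tool_pos(),manip.read_ft_force())
L(p0,6,rate=150); L(p0,130)
for cam in("side","scene"):
    d,o=find(cam); cv2.imwrite(f"pics/c_{cam}.png",d["img"])
print(manip.read_t())
E
```

```text
[ 625.03881448 -180.41385353] [ 578.46461962 -168.80160254] [-0.3878878   0.57336524  1.62547938  0.          0.94274804 -1.71433803]
False
[ 625.87993861 -180.62749137    6.93904821]
False [ 577.90220889 -168.74761338    5.71050813] [ 0.73022772 -0.19898751  0.23208743]
side rail 0.83 [ 539.4 -245.7] [200.   31.4  81.2] [130. 128. 127.]
side bay 0.96 [518.3 188.2] [233.9  85.8  83.3] [160. 161. 128.]
side post [494.3 -51.6] 15.6 [111. 116. 125.]
scene rail 0.66 [ 543.3 -240.2] [198.2  29.7  82. ] [117. 113. 112.]
scene bay 0.78 [521.3 193.1] [227.8  86.7  83.3] [135. 135. 112.]
scene post [497.8 -47. ] 15.0 [102. 104. 108.]
7.3833
```

```bash
python3 - <<'E'
from h import *
c=np.array([541.3,-243]); e,n=ax(81.6)
p0=c-85*e+n*(26+16)
_,n2=ax(89)
p1=p0-n2*(16+33)
go(p0,100,89); print(L(p0,6,guard=15)); print(manip.read_tool_pos())
print(L(p1,6,rate=60,guard=40),manip.read_tool_pos(),manip.read_ft_force())
L(p0,6,rate=150); L(p0,130)
for cam in("side","scene"):
    d,o=find(cam); cv2.imwrite(f"pics/d_{cam}.png",d["img"])
print(manip.read_t())
E
```

```text
False
[ 488.37693211 -321.02856256    6.550994  ]
False [ 536.59714018 -321.56026289    5.75451575] [0.85935846 0.40000626 0.52063849]
side rail 0.92 [ 553.4 -243.4] [197.6  31.8  96.6] [129. 127. 126.]
side bay 0.57 [517.4 187.2] [232.5  84.6  83.5] [168. 169. 136.]
side post [493.6 -52.8] 14.0 [113. 120. 132.]
scene rail 0.61 [ 556.5 -238.6] [200.8  32.2  96.8] [111. 108. 106.]
scene bay 0.91 [521.2 192. ] [229.9  86.9  83.6] [133. 133. 110.]
scene post [497.5 -46.8] 15.2 [101. 103. 107.]
11.7917
```

```bash
python3 - <<'E'
from h import *
c=np.array([555,-241]); e,n=ax(96.7)
p0=c-e*(100+14.5+20); p1=c-e*(100+14.5)+e*160
go(p0,90,96.7); print(L(p0,6,guard=15))
print(L(p1,6,rate=90,guard=40),manip.read_tool_pos(),p1,manip.read_ft_force())
for cam in("side","scene"):
    d,o=find(cam); cv2.imwrite(f"pics/e_{cam}.png",d["img"])
    if "rail" in o: print(tob(o["rail"][0]))
print(manip.read_t())
E
```

```text
False
False [ 549.80805885 -195.97075034    6.00702365] [ 549.69148146 -195.81073545] [ 1.52414938 -0.69354606  2.41530324]
side rail 0.7 [535.2 -87.1] [198.5  31.4  96.7] [133. 131. 129.]
side bay 0.6 [518.1 186.9] [229.5  86.   83.2] [159. 161. 128.]
side post [494.1 -51.4] 15.5 [112. 117. 128.]
[-160.33967475  -46.68796087]
scene rail 0.45 [ 765.1 -235.9] [96.7 17.3 82.9] [ 68.  68. 131.]
scene bay 0.9 [521.5 192.9] [228.   86.3  83.3] [134. 134. 111.]
scene post [497.4 -46.9] 15.5 [104. 106. 112.]
[-282.15718116 -291.91737922]
15.5583
```

View pics/e_scene.png

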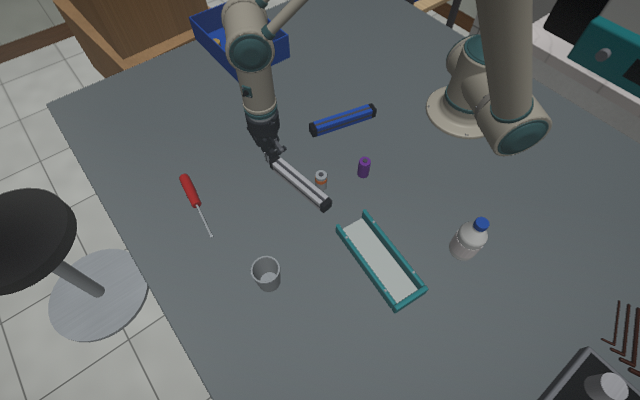

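View pics/e_side.png

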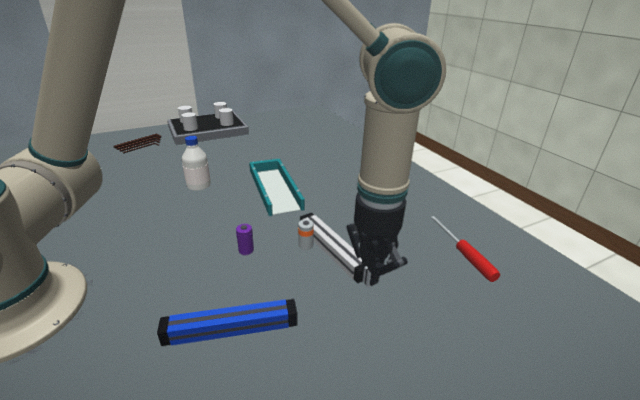

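Image check: the rail lies straight with its front cap at scene (326,205), clear of the post at (320,180) and aimed at the mouth at about (351,222). I'll keep pushing.

```bash
python3 - <<'E'
from h import *
e,n=ax(96.7); p=manip.read_tool_pos()[:2]; p1=p+e*105
print(L(p1,6,rate=80,guard=25),manip.read_tool_pos(),p1,manip.read_ft_force())
for cam in("side","scene"):
    d,o=find(cam); cv2.imwrite(f"pics/f_{cam}.png",d["img"])
    if "rail" in o: print(tob(o["rail"][0]))
print(manip.read_t())
E
python3 - <<'E'
import cv2,numpy as np
a=cv2.imread("pics/f_side.png")[140:290,220:420]; b=cv2.imread("pics/f_scene.png")[150:300,250:450]
cv2.imwrite("pics/f_both.png",cv2.resize(np.hstack([a,b]),None,fx=2,fy=2,interpolation=cv2.INTER_CUBIC))
E
```

```text
False [537.13484429 -91.40268851   5.66395401] [537.55104457 -91.69864277] [-0.40766378 -0.36312046 -0.42645027]
side rail 0.64 [523.2  18.3] [199.4  31.9  97.3] [130. 128. 126.]
side bay 0.64 [518.2 187.6] [230.3  85.7  83.3] [148. 148. 111.]
side post [493.5 -51.3] 15.5 [108. 114. 124.]
[-56.98795795 -22.83156613]
scene rail 0.76 [530.   22.9] [199.9  40.7  96.6] [116. 113. 111.]
scene post [497.9 -47.2] 15.7 [101. 103. 109.]
[-51.63300363 -29.02230416]
17.4167
```

View pics/f_both.png

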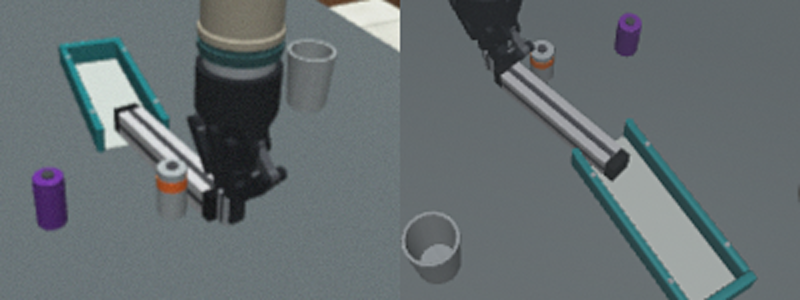

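The front cap is inside the mouth (composite 618,162), and the rail clears the post. I'll keep pushing along the axis until the rear is well past the post, then square it up.

```bash
python3 - <<'E'
from h import *
e,n=ax(96.7); p=manip.read_tool_pos()[:2]; p1=p+e*83
print(L(p1,6,rate=70,guard=20),manip.read_tool_pos(),p1,manip.read_ft_force())
p=manip.read_tool_pos()[:2]
L(p-e*12-n*10,6); L(p-e*12-n*40,110)
for cam in("side","scene"):
    d,o=find(cam); cv2.imwrite(f"pics/g_{cam}.png",d["img"])
    if "rail" in o: print(tob(o["rail"][0]))
print(manip.read_t())
E
python3 - <<'E'
import cv2,numpy as np
a=cv2.imread("pics/g_side.png")[140:290,220:420]; b=cv2.imread("pics/g_scene.png")[150:300,250:450]
cv2.imwrite("pics/g_both.png",cv2.resize(np.hstack([a,b]),None,fx=2,fy=2,interpolation=cv2.INTER_CUBIC))
E
```

```text
False [527.79283501  -9.32106441   6.08318308] [527.66047975  -9.2092264 ] [-0.85873655  0.02310539 -0.12702612]
side rail 0.75 [512.5  99.9] [200.   32.2  97.4] [135. 134. 131.]
side rail 0.61 [489.9 -60.2] [ 25.4   9.9 157.8] [107. 112. 122.]
side bay 0.93 [518.2 187.4] [233.3  85.6  83.3] [131. 130.  88.]
side post [494.3 -51.4] 15.2 [107. 113. 123.]
side post [347.2 285.2] 30.5 [147. 143. 140.]
[-138.74896669    1.38118158]
scene rail 0.87 [515.5 105.4] [198.6  32.6  96.9] [117. 114. 112.]
scene bay 0.91 [521.5 192.3] [229.1  86.2  83.5] [128. 127.  99.]
scene post [500.7 -33.9] 2.5 [81. 86. 94.]
[28.70196041 -5.25385667]
20.2833
```

View pics/g_both.png

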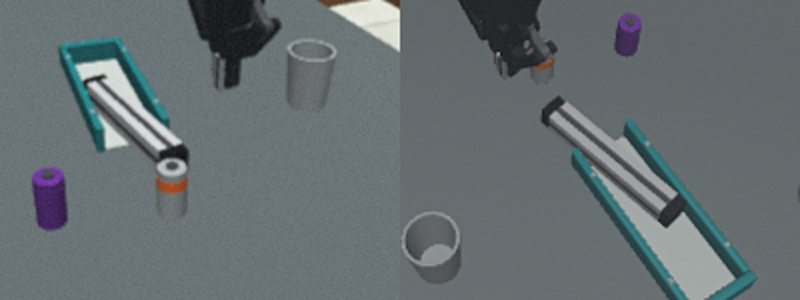

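```bash
python3 - <<'E'
from h import *
c=np.array([514,102.5]); e,n=ax(97.1)
p0=c-80*e-n*(26+16); _,n2=ax(91); p1=p0+n2*(16+24)
go(p0,90,91); print(L(p0,6,guard=15))
print(L(p1,6,rate=60,guard=20),manip.read_tool_pos(),p1,manip.read_ft_force())
L(p0,6); L(p0+[25,-25],120)
for cam in("side","scene"):
    d,o=find(cam); cv2.imwrite(f"pics/h_{cam}.png",d["img"])
    if "rail" in o: print(tob(o["rail"][0]))
print(manip.read_t())
E
python3 - <<'E'
import cv2,numpy as np
a=cv2.imread("pics/h_side.png")[140:290,220:420]; b=cv2.imread("pics/h_scene.png")[150:300,250:450]
cv2.imwrite("pics/h_both.png",cv2.resize(np.hstack([a,b]),None,fx=2,fy=2,interpolation=cv2.INTER_CUBIC))
E
```

```text
False
False [525.11222725  27.73241555   5.90713322] [525.57215172  27.60661073] [ 1.20079191 -0.06873938 -0.06941431]
side rail 0.71 [502.6 102.9] [201.2  30.   86.5] [130. 128. 126.]
side bay 0.7 [518.  188.1] [231.1  85.8  83.6] [129. 128.  85.]
side post [494. -53.] 14.3 [104. 111. 122.]
[24.77647938  7.25288897]
scene rail 0.74 [505.7 107.5] [199.9  32.2  86.5] [116. 113. 111.]
scene bay 0.57 [521.5 192.2] [229.4  86.7  83.3] [127. 126.  99.]
scene post [497.1 -46.2] 14.9 [113. 112. 112.]
[29.66483883  4.73011368]
23.8833
```

View pics/h_both.png

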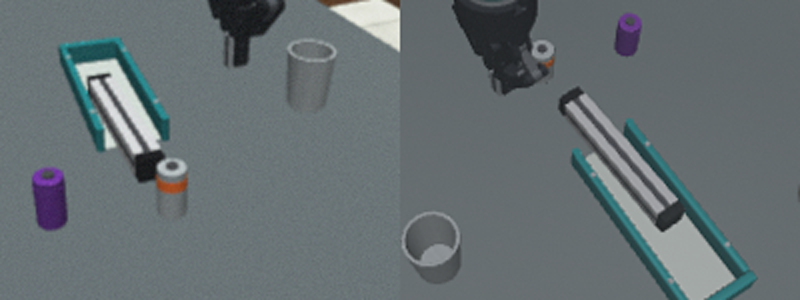

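The rail is nearly square to the bay, with its rear cap at composite (572,100), about 40 mm past the post. I'll slip the fingers in from the right behind it and push it home.

```bash
python3 - <<'E'
from h import *
a=tow(-92.5,-50); b=tow(-92.5,2); t=tow(-6,2)
go(a,90,-6.5); print(manip.read_qpos().round(2)); print(L(a,6,guard=15),manip.read_tool_pos())
print("slide",L(b,6,rate=60,guard=12),manip.read_ft_force())
print("push",L(t,6,rate=60,guard=25),manip.read_tool_pos(),t,manip.read_ft_force())
q=manip.read_tool_pos()[:2]
L(q-bx*15,6); L(q-bx*15,140)
for cam in("side","scene"):
    d,o=find(cam); cv2.imwrite(f"pics/i_{cam}.png",d["img"])
    if "rail" in o: print(tob(o["rail"][0]))
    if "rail" in o and "bay" in o:
        v=o["rail"][0]-o["bay"][0]; print("rel",v@bx,v@by)
print(manip.read_t())
E
python3 - <<'E'
import cv2,numpy as np
a=cv2.imread("pics/i_side.png")[140:290,220:420]; b=cv2.imread("pics/i_scene.png")[180:330,270:470]
cv2.imwrite("pics/i_both.png",cv2.resize(np.hstack([a,b]),None,fx=2,fy=2,interpolation=cv2.INTER_CUBIC))
E
```

```text
[-0.16  0.35  1.78  0.    1.01 -0.05]
False [546.84364969 -20.14988959   6.38962974]
slide False [ 0.89872701 -0.07094284 -0.47957767]
push False [504.4843177   71.78432201   6.08689555] [504.33363701  71.76497529] [-0.65540614  0.4676025   0.7769445 ]
side rail 0.61 [513.6 178.2] [200.8  30.9  85.1] [130. 129. 127.]
side bay 0.9 [518.3 188.2] [233.5  85.7  83.3] [126. 125.  83.]
side post [493.4 -52.8] 14.2 [106. 112. 122.]
[100.8386155   4.8719268]
rel -10.380914116710485 3.55786165128569
scene rail 0.82 [516.  182.7] [200.6  31.7  85.3] [118. 114. 112.]
scene bay 0.26 [503.7 -39.8] [ 27.4  10.6 140.9] [100. 103. 107.]
scene post [497.3 -47. ] 14.9 [101. 103. 109.]
[105.49170223   2.98708001]
rel 222.43522571051648 13.02930388777253
30.3583
```

View pics/i_both.png

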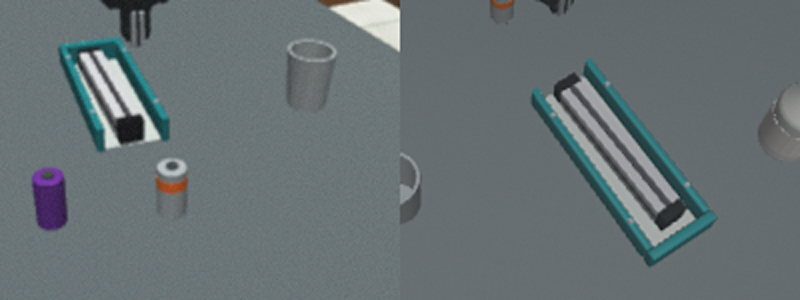

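The rail is fully inside, with the centre at about 103 mm and at least 97 needed. I have time, so I'll nudge it about 5 mm deeper for margin.

```bash
python3 - <<'E'
from h import *
s=tow(-21,2); t=tow(-1,2)
L(s,6,guard=15)
print("push",L(t,6,rate=40,guard=20),tob(manip.read_tool_pos()),manip.read_ft_force())
q=manip.read_tool_pos()[:2]
L(q-bx*15,6,rate=60); L(q-bx*15,200); L(q-bx*150,230)
for cam in("side","scene"):
    d,o=find(cam); cv2.imwrite(f"pics/j_{cam}.png",d["img"])
    if "rail" in o: print(tob(o["rail"][0]))
    if "rail" in o and "bay" in o:
        v=o["rail"][0]-o["bay"][0]; print("rel",113+v@bx,v@by)
    for k in("bottle","bucket","driver"):
        for g in viewer.silhouettes(k,cam): print(k,round(g["confidence"],2),np.round(g["bbox"]))
print(manip.read_t(),manip.read_ft_force())
E
```

```text
push False [-0.71303133  1.81050214] [0.1554866  0.00090043 0.41282352]
side rail 0.63 [514.4 187.8] [209.5  31.3  85.6] [131. 130. 127.]
side bay 0.66 [518.  188.1] [231.4  85.9  83.4] [126. 125.  80.]
side post [494.  -50.7] 15.6 [109. 114. 123.]
[110.46472121   5.09484073]
rel 112.35474639686323 3.5479062027971073
bottle 0.71 [181. 136. 211. 191.]
bucket 0.96 [365. 159. 389. 197.]
driver 0.95 [431. 217. 498. 283.]
scene rail 0.56 [516.9 188.2] [199.1  31.7  85.1] [118. 115. 112.]
scene rail 0.44 [522.1 192.9] [227.9  86.2  83.6] [114. 112.  76.]
scene bay 0.59 [521.1 192.1] [229.6  86.9  83.2] [114. 112.  78.]
scene post [497.3 -47. ] 15.3 [103. 104. 109.]
[116.39267123  -1.88799172]
rel 113.95018998057809 -0.8334619998440727
bottle 0.63 [336. 211. 428. 314.]
bottle 0.57 [447. 218. 486. 259.]
bucket 0.58 [251. 258. 281. 290.]
driver 0.69 [178. 174. 212. 233.]
35.6583 [ 0.0355065  -0.06597499 -0.02187144]
```

```bash
python3 - <<'E'
import cv2,numpy as np
a=cv2.imread("pics/j_side.png")[140:290,220:420]; b=cv2.imread("pics/j_scene.png")[180:330,270:470]
cv2.imwrite("pics/j_both.png",cv2.resize(np.hstack([a,b]),None,fx=2,fy=2,interpolation=cv2.INTER_CUBIC))
E
```

```text
(no output)
```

View pics/j_both.png

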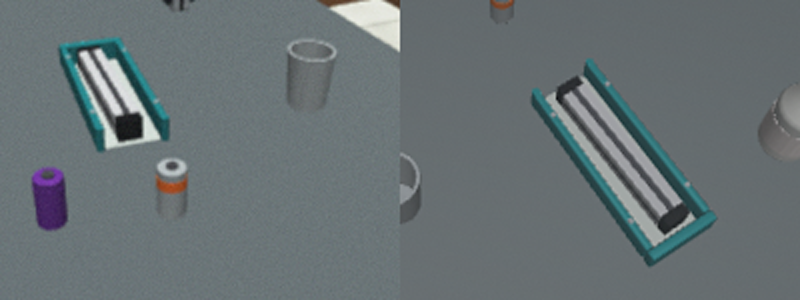

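```bash
python3 -c "
from plant import manip
manip.job_done(); print(manip.read_t())"
```

```text
the job is handed in; nothing more can be done
the job is handed in; nothing more can be done
```

The rail is in the teal bay and the job is handed in; no verdict was reported. With closed fingers I swung the front end, then the rear. Next I pushed it lengthwise past the post at about 13° into the mouth, squared it up with a side push, and pushed it home in two end pushes.

**Rail position:** the clean scene-camera fit puts its centre about 108 mm inside the mouth (97–120 mm needed), within about 5 mm of the centre line and about 2° off the bay axis. It sits inside the mouth in both pictures.

**Disagreements:**
- The two cameras differed by a steady 4–5 mm, so I averaged them.
- On the last look, the side-camera rail fit came out 209 mm long. One of the two scene detections took in the whole bay. I did not use either for the depth.

**Other things:** the bucket and screwdriver still show within 3 pixels of their starting boxes, and the bottle looks unmoved in the scene view. The largest wrist force I read, after each push, was about 3 N, and no force guard tripped. The arm finished clear, at z = 230 mm, at about 36 s of the 72 s allowed.

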